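Turn over a lidded parts box in its inspection stand

TASK

Turn the orange-lidded parts box over and set it gently back into the same blue stand, seated and centred, so that the lid now lies underneath against the prongs and the label on the box's underside faces out. The lid is only laid on: keep it pinched shut all the while so that nothing falls out. Do not throw or drop the box, and leave the white-lidded box alone.

Things in the scene. Friction and masses are not known exactly. Their poses are not given: they have to be found in the camera images.
- box: Grey box to turn over, 0.2-0.3 kg, lid apart: 90 (x) x 130 (y) x 36 mm (z), walls 4 mm. Origin: centre of its underside; z towards the lid. 42 mm thick with lid. Starts with its +x side on the stand's wall: x points 45 degrees down and away from the robot, z 45 degrees up and away. Pinch lid and underside along z, coming along x; turned half about x, its +x side goes back on the wall.
- lid: Orange loose lid of that box, 0.07 kg: plate 86 (x) x 126 (y) x 6 mm with a plug 8 mm deep that sits in the box's mouth with 1.5 mm play; nothing else holds it. Origin: centre of the plate's underside, 36 mm up the box's z when shut; axes as the box's. Two 20 g terminal blocks lie loose in the box.
- stand: Fixed blue stand of that box. Origin: centre underside of its base (110 x 130 mm); z up, x away from the robot, yawed up to 30 degrees to the right. Its V has its root along y, 60 mm up: towards -x two prongs rise 65 mm at 45 degrees (24 mm wide, at y = +-47 mm, 70 mm finger gap between, open from 20 mm up), towards +x a 48 mm wall at 45 degrees. Box turned over and seated: its origin at (-2, 0, 121.5) mm.
- other_box: Bystander: an equal grey box with a white lid (fastened, part of it) in a twin blue stand. 90 x 130 x 42 mm; origin and axes as the orange-lidded box's. Leave it alone.
Things that resemble listed ones, but are neither listed nor needed, are in the scene too. What is shaped like the box but turquoise is not meant.

How it is judged:
By the outcome, as a careful person would: the job done as asked, in the order asked, and still so for the second after the job is handed in, with the robot touching nothing.
It also fails if it takes over 45 s, if anything falls off the work surface, if the arm or the gripper's body presses on something with over 40 N, if the wrist force passes 120 N, or if a joint passes its speed limit or range.

ROBOT

A 6-joint arm with a two-finger parallel gripper is mounted at the origin on the work surface. World frame = base frame: x ahead of the robot, y to its left, z up, the work surface at z = 0. Lengths are in m, angles in rad, forces in N, time in s.
With the tool pointing down it reaches from about 0.35 to 0.725 m from the base axis. Payload 4.3 kg.
Tool frame: the origin (TCP) lies midway between the tips of the shut fingers; the grasp point (between the pads) lies 19 mm behind it; z points along the fingers, y is the line along which they close (so a half turn about z gives the same grasp; the last joint's range is limited). The gripper opens to 85 mm and grips with 20 to 120 N. Pads are 22 mm wide; open, the fingers measure 114 mm over their backs; the gripper's body (76 mm by 85 mm) begins 54 mm behind the grasp point. The pads swing forward as they close: fully open they stand 13 mm farther back than shut.
Start: joints at [-1.324, 0.377, 0.081, 1.274, 0, 1.46], TCP at [0.201, -0.539, 0.231] pointing down, gripper open.
Joint ranges: [-2.72, 2.72], [-0.84, 1.66], [-1.02, 1.22], [-1.77, 2.12], [-1.37, 1.28], [-3.14, 3.14]. Speed limits (rad/s): [2.57, 2.57, 3.14, 3.14, 3.14, 3.14].

INTERFACE

Orientations are given as a unit quaternion [w, x, y, z].
In Python, from bench import bot, cams, finish_job gives the robot as it stands.
- The arm moves only by the tool send_rows, never from a script. Its argument "increments" is a list that holds one entry, the list of rows, each a list of 7 numbers: the shift along the tool's x, y, z in m, then the turn, a rotation vector about the tool's x, y, z in rad, then the gripper command: -1 is shut, 1 is fully open, values between are in proportion. A call has 1 to 10 rows; each row shifts and turns the commanded pose from where the row before left it, along the tool's axes as they then stand; what a row does not reach is not made up. A row lasts 1/10 s, in which the tool goes at most 50 mm and 8.59 degrees, less where a joint would pass 70% of its speed; a pose out of reach is approached as far as the arm can. A call with a gripper value outside its range is refused whole. The fingers move at their own pace and stop on an object; "squeeze" is the grip in N (left out, the last holds). Time passes only in rows, so rows that do not move let the fingers close. It gives the time, the measured TCP pose, the force, the opening and the grip force at its end, in the units of the state.
- bot.observe(): the state, without advancing time (a new reading comes with each control period).
- cams.get_image(name): name is "side" or "top" or "wrist"; returns a dict with "color" (420x560x3 uint8, blue, green, red), "K" (3x3 intrinsics, pixels), "R" (3x3) and "t" (3): a world point X has camera coordinates R X + t. Camera axes: x right, y down, z forward; pixel columns grow to the right and rows downward; lengths in m; the calibration is good to about 2 mm. A picture is of the moment at which its call begins. There is no depth.
- finish_job(): hands the job in; it is judged then, once.
The state is a dict: "time": time; "joint_positions": joint angles; "qd": joint speeds; "joint_torque": joint torques, N m; "position": TCP position; "ee_rot": TCP orientation; "contact_force": force on the tool from outside, world axes, zero at the start; "torque": the same for the moment, N m; "finger_gap": finger opening in m; "gripper_force": force on a finger pad.
Only numpy, scipy, OpenCV 4.12 (cv2) and the standard library are available. Lean on these libraries where they do the work, as an engineer would, in place of code of your own. Each camera call takes 0.05 s, during which the arm holds its last target. There are 200 camera calls.

## Working session

There is one attempt and no reset: what is moved stays moved. The work goes in short steps, Python scripts to look and compute and a tool call to move; the robot and the scene stay as the last step left them, time stands still between calls to the robot, and variables do not carry over. Pictures are saved under pics/ and viewed, at most 10 in all, crops included, and the job is handed in when it is done.

Besides the shell and the picture viewer there is one more tool, called by a JSON object that holds its "name" and its "arguments", one argument or row to a line. send_rows: Moves the arm, as the interface text tells. Its arguments: {"type":"object","properties":{"increments":{"type":"array","items":{"type":"array","items":{"type":"array","items":{"type":"number"}}}},"squeeze":{"type":"number"}},"required":["increments"]}

```bash
ls; mkdir -p pics; python3 - <<'E'
from bench import bot, cams
import cv2, numpy as np
print(bot.observe())
for n in ("side","top"):
    d=cams.get_image(n); cv2.imwrite(f"pics/{n}0.png",d["color"]); np.savez(f"pics/{n}0.npz",**d)
    print(n,d["K"].tolist(),d["R"].round(3).tolist(),d["t"])
E
```

```text
pics
{'time': 0.0, 'joint_positions': array([-1.32430063e+00,  3.78099999e-01,  7.96441026e-02,  1.27436873e+00,
        5.15706945e-05,  1.46049797e+00]), 'qd': array([-3.40259661e-04, -9.92197499e-05,  9.29779042e-04, -4.29158061e-04,
        6.02608305e-04, -2.79007997e-04]), 'joint_torque': array([ 1.36436243e-03, -4.63605416e+01,  2.69875181e+01,  2.08754704e-02,
       -6.74668991e-05, -4.19622182e-06]), 'position': array([ 0.20069764, -0.53816151,  0.23034681]), 'ee_rot': array([-1.01355203e-03,  9.84128907e-01,  1.77452148e-01, -4.32831993e-05]), 'contact_force': array([-0.22405819, -0.30275499,  0.77273116]), 'torque': array([ 0.06943288,  0.01589757, -0.03695857]), 'gripper_force': 0.0, 'finger_gap': 0.0851951286187295}
side [[457.9740067941053, 0.0, 282.30764377372975], [0.0, 457.9740067941053, 211.78160177489542], [0.0, 0.0, 1.0]] [[0.838, -0.546, -0.011], [-0.344, -0.513, -0.786], [0.423, 0.662, -0.618]] [-0.48778393  0.33418338  0.60977313]
top [[399.49992411758376, 0.0, 279.4158975509048], [0.0, 399.49992411758376, 210.2683114859001], [0.0, 0.0, 1.0]] [[0.003, -1.0, 0.02], [-0.99, -0.006, -0.14], [0.14, -0.019, -0.99]] [0.05604595 0.62679462 0.85425271]
```

View pics/side0.png

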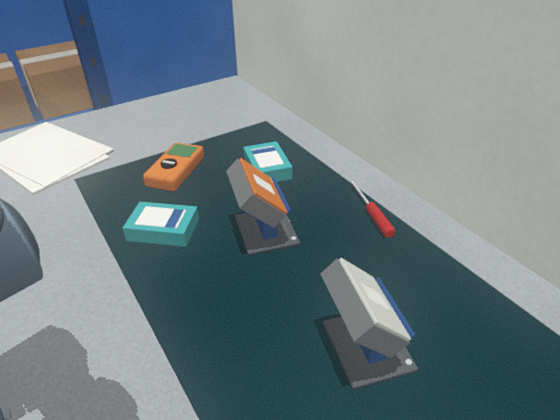

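View pics/top0.png

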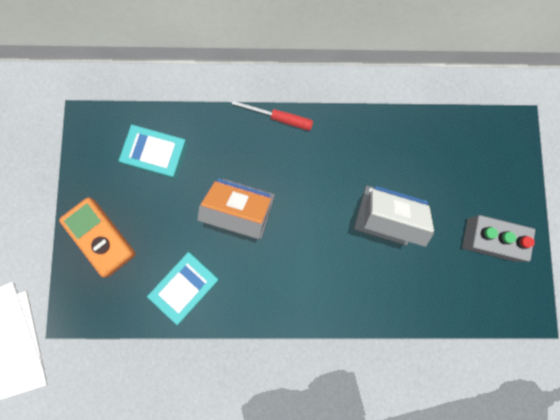

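The side view shows the orange-lidded box at about (260,190) and the white one at (367,305). In the top view they are at (237,208) and (400,215). Next I'll fit the lid plate model to the orange masks in both views.

```bash
cat > h.py <<'E'
import numpy as np, cv2
from scipy.spatial.transform import Rotation as Ro
from scipy.optimize import minimize
s=np.sqrt(.5)
def Rbox(yaw): return Ro.from_euler('z',yaw).as_matrix()@np.array([[s,0,s],[0,1,0],[-s,0,s]])
def proj(d,X):
    c=X@d["R"].T+d["t"]; p=c@d["K"].T; return p[:,:2]/p[:,2:]
def block(x0,x1,y0,y1,z0,z1): return np.array([[x,y,z] for x in(x0,x1) for y in(y0,y1) for z in(z0,z1)])
LID=block(-.043,.043,-.063,.063,.036,.042)
def lidhull(d,roi):
    h=cv2.cvtColor(d["color"],cv2.COLOR_BGR2HSV)
    m=cv2.inRange(h,(5,120,60),(22,255,255)); k=np.zeros_like(m); x0,y0,x1,y1=roi; k[y0:y1,x0:x1]=m[y0:y1,x0:x1]
    k=cv2.morphologyEx(k,cv2.MORPH_OPEN,np.ones((2,2)))
    return cv2.convexHull(cv2.findNonZero(k))[:,0].astype(np.float32)
def iou(a,b):
    a=a.astype(np.float32);b=b.astype(np.float32)
    i=cv2.intersectConvexConvex(a,b)[0]; return i/(cv2.contourArea(a)+cv2.contourArea(b)-i)
def fit(obs,x0,pts=LID,R=Rbox):
    def f(p):
        X=pts@R(p[3]).T+p[:3]
        return -sum(iou(cv2.convexHull(proj(d,X).astype(np.float32))[:,0],h) for d,h in obs)
    S=np.vstack([x0]+[np.array(x0)+e for e in np.diag([.02,.02,.02,.15])])
    r=minimize(f,x0,method='Nelder-Mead',options=dict(initial_simplex=S,xatol=1e-5,fatol=1e-6,maxiter=2000))
    return r.x,-r.fun/len(obs)
E
python3 - <<'E'
from h import *
obs=[]
for n,roi in(("top",(195,170,280,245)),("side",(225,150,295,230))):
    d=dict(np.load(f"pics/{n}0.npz")); h=lidhull(d,roi); print(n,h.min(0),h.max(0)); obs.append((d,h))
for x0 in ([.5,.1,.09,-.2],[.45,.08,.09,-.4],[.5,.1,.09,0.1]):
    p,q=fit(obs,x0); 
    st=p[:3]-Ro.from_euler('z',p[3]).as_matrix()@[-.0318,0,.0918]
    print(p.round(4),np.degrees(p[3]),q,"stand",st.round(4))
E
```

```text
top [203. 183.] [270. 223.]
side [241. 159.] [287. 213.]
[ 0.5   0.1   0.09 -0.2 ] -11.459155902616466 0.0 stand [ 0.5312  0.0937 -0.0018]
[ 0.45  0.08  0.09 -0.4 ] -22.918311805232932 0.0 stand [ 0.4793  0.0676 -0.0018]
[0.5  0.1  0.09 0.1 ] 5.729577951308233 0.0 stand [ 0.5316  0.1032 -0.0018]
```

```bash
python3 - <<'E'
from h import *
obs=[]
for n,roi in(("top",(195,170,280,245)),("side",(225,150,295,230))):
    d=dict(np.load(f"pics/{n}0.npz")); h=lidhull(d,roi)
    c=h.mean(0); h=c+(h-c)*(1+1/np.ptp(h,0)); obs.append((d,h.astype(np.float32)))
P=[np.array(d["K"])@np.c_[d["R"],d["t"]] for d,_ in obs]
cs=[]
for d,h in obs:
    m=cv2.moments(h); cs.append(np.array([[m['m10']/m['m00']],[m['m01']/m['m00']]]))
X=cv2.triangulatePoints(*P,*cs)[:,0]; X=X[:3]/X[3]; print("lid centre",X)
for y in(-.1,-.3,-.5):
    p,q=fit(obs,[*(X-Rbox(y)@[0,0,.04]),y])
    st=p[:3]-Ro.from_euler('z',p[3]).as_matrix()@[-.0318,0,.0918]
    print(p.round(4),np.degrees(p[3]).round(1),round(q,3),"stand",st.round(4))
b=Rbox(p[3]); 
print("grasp pt",p[:3]+b@[0,0,.021])
E
```

```text
lid centre [0.63234118 0.14619898 0.1154785 ]
[ 0.6058  0.1531  0.0919 -0.2806] -16.1 0.954 stand [6.363e-01 1.442e-01 1.000e-04]
[ 0.6058  0.1531  0.0919 -0.2806] -16.1 0.954 stand [6.363e-01 1.443e-01 1.000e-04]
[ 0.6058  0.1531  0.0919 -0.2806] -16.1 0.954 stand [6.363e-01 1.443e-01 1.000e-04]
grasp pt [0.62002914 0.14894496 0.10678638]
```

Fit agrees with the text (stand base comes out at z≈0, IoU 0.95): box origin (0.606, 0.153, 0.092), yaw −16.1°. Next I plan the approach.

```bash
cat > plan.py <<'E'
from h import *
from bench import bot
np.set_printoptions(suppress=True,precision=4)
def T(p,R): A=np.eye(4);A[:3,:3]=R;A[:3,3]=p;return A
def Rq(q): return Ro.from_quat([*q[1:],q[0]]).as_matrix()
def now():
    o=bot.observe(); return T(o["position"],Rq(o["ee_rot"]))
BOX=np.array([.6058,.1531,.0919]);YAW=-.2806
def tool(bx,by=0,bz=.021,flip=False,box=None,yaw=None):
    """TCP pose: at box-frame point, tool z = box x; flip = half turn"""
    b=Rbox(YAW if yaw is None else yaw); R=np.c_[b[:,1],b[:,2],b[:,0]]
    if flip: R=R@np.diag([-1,-1,1.])
    return T((BOX if box is None else box)+b@[bx,by,bz],R)
def rows(A,B,N):
    """constant row taking A to B in N rows (screw)"""
    from scipy.linalg import logm,expm
    E=expm(np.real(logm(np.linalg.inv(A)@B))/N)
    r=np.r_[E[:3,3],Ro.from_matrix(E[:3,:3]).as_rotvec()]
    C=A.copy();path=[]
    for i in range(N): C=C@E; path.append(C[:3,3].copy())
    return r,np.array(path)
def delta(A,B):
    D=np.linalg.inv(A)@B; return np.r_[D[:3,3],Ro.from_matrix(D[:3,:3]).as_rotvec()]
E
python3 - <<'E'
from plan import *
A=now(); A[2,3]+=.12
pre=tool(.02-.15)
print("pre",pre)
r,p=rows(A,pre,24); print(r,p[::4])
E
```

```text
pre [[ 0.2769  0.6795  0.6795  0.5317]
 [ 0.9609 -0.1958 -0.1958  0.1744]
 [ 0.      0.7071 -0.7071  0.1987]
 [ 0.      0.      0.      1.    ]]
[ 0.0311 -0.0137  0.0038 -0.0303  0.0152 -0.0368] [[ 0.2251 -0.5145  0.3467]
 [ 0.3144 -0.4121  0.3318]
 [ 0.3895 -0.2991  0.3151]
 [ 0.4491 -0.1778  0.2943]
 [ 0.4928 -0.0511  0.2671]
 [ 0.5207  0.0779  0.2317]]
```

{"name": "send_rows", "arguments": {
  "increments": [
    [[0, 0, -0.04, 0, 0, 0, 1], [0, 0, -0.04, 0, 0, 0, 1], [0, 0, -0.04, 0, 0, 0, 1]]
  ],
  "squeeze": 60
}}

```text
time: 0.4
position: [0.2006, -0.538, 0.3519]
ee_rot: [-0.001, 0.984, 0.177, -0.0]
contact_force: [-0.1, -0.8, 0.2]
finger_gap: 0.0852
gripper_force: 0.0
```

{"name": "send_rows", "arguments": {
  "increments": [
    [[0.031, -0.0137, 0.0038, -0.03, 0.015, -0.037, 1], [0.031, -0.0137, 0.0038, -0.03, 0.015, -0.037, 1], [0.031, -0.0137, 0.0038, -0.03, 0.015, -0.037, 1], [0.031, -0.0137, 0.0038, -0.03, 0.015, -0.037, 1], [0.031, -0.0137, 0.0038, -0.03, 0.015, -0.037, 1], [0.031, -0.0137, 0.0038, -0.03, 0.015, -0.037, 1], [0.031, -0.0137, 0.0038, -0.03, 0.015, -0.037, 1], [0.031, -0.0137, 0.0038, -0.03, 0.015, -0.037, 1], [0.031, -0.0137, 0.0038, -0.03, 0.015, -0.037, 1], [0.031, -0.0137, 0.0038, -0.03, 0.015, -0.037, 1]]
  ]
}}

```text
time: 1.4
position: [0.4048, -0.2688, 0.3098]
ee_rot: [0.133, 0.921, 0.353, 0.1]
contact_force: [0.0, 0.3, 0.2]
finger_gap: 0.0858
gripper_force: 0.0
```

{"name": "send_rows", "arguments": {
  "increments": [
    [[0.031, -0.0137, 0.0038, -0.03, 0.015, -0.037, 1], [0.031, -0.0137, 0.0038, -0.03, 0.015, -0.037, 1], [0.031, -0.0137, 0.0038, -0.03, 0.015, -0.037, 1], [0.031, -0.0137, 0.0038, -0.03, 0.015, -0.037, 1], [0.031, -0.0137, 0.0038, -0.03, 0.015, -0.037, 1], [0.031, -0.0137, 0.0038, -0.03, 0.015, -0.037, 1], [0.031, -0.0137, 0.0038, -0.03, 0.015, -0.037, 1], [0.031, -0.0137, 0.0038, -0.03, 0.015, -0.037, 1], [0, 0, 0, 0, 0, 0, 1], [0, 0, 0, 0, 0, 0, 1]]
  ]
}}

```text
time: 2.4
position: [0.4976, -0.0196, 0.2573]
ee_rot: [0.233, 0.829, 0.478, 0.174]
contact_force: [0.3, -0.0, -0.3]
finger_gap: 0.0855
gripper_force: 0.0
```

```bash
python3 - <<'E'
from plan import *
A=now(); pre=tool(.02-.15)
print(bot.observe()["joint_positions"],A[:3,3],delta(A,pre)); r,p=rows(A,pre,8); print(r,p)
E
```

```text
[-0.0428 -0.2246 -0.7047  0.5313 -0.1997  1.9961] [ 0.4976 -0.0196  0.2573] [ 0.1821 -0.0926  0.0234 -0.1899  0.092  -0.2159]
[ 0.0237 -0.0096  0.0029 -0.0237  0.0115 -0.027 ] [[0.5037 0.0046 0.2511]
 [0.5092 0.0289 0.2446]
 [0.5143 0.0532 0.2378]
 [0.5188 0.0775 0.2306]
 [0.5228 0.1018 0.2232]
 [0.5263 0.1261 0.2154]
 [0.5292 0.1503 0.2072]
 [0.5317 0.1744 0.1987]]
```

{"name": "send_rows", "arguments": {
  "increments": [
    [[0.0237, -0.0096, 0.0029, -0.0237, 0.0115, -0.027, 1], [0.0237, -0.0096, 0.0029, -0.0237, 0.0115, -0.027, 1], [0.0237, -0.0096, 0.0029, -0.0237, 0.0115, -0.027, 1], [0.0237, -0.0096, 0.0029, -0.0237, 0.0115, -0.027, 1], [0.0237, -0.0096, 0.0029, -0.0237, 0.0115, -0.027, 1], [0.0237, -0.0096, 0.0029, -0.0237, 0.0115, -0.027, 1], [0.0237, -0.0096, 0.0029, -0.0237, 0.0115, -0.027, 1], [0.0237, -0.0096, 0.0029, -0.0237, 0.0115, -0.027, 1], [0, 0, 0, 0, 0, 0, 1], [0, 0, 0, 0, 0, 0, 1]]
  ]
}}

```text
time: 3.4
position: [0.5334, 0.1726, 0.2001]
ee_rot: [0.307, 0.739, 0.554, 0.23]
contact_force: [-0.2, -0.0, -0.9]
finger_gap: 0.0854
gripper_force: 0.0
```

```bash
python3 - <<'E'
from plan import *
from bench import cams
A=now(); pre=tool(.02-.15)
print(bot.observe()["joint_positions"],A[:3,3],delta(A,pre))
d=cams.get_image("wrist"); np.savez("pics/w1.npz",**d); cv2.imwrite("pics/w1.png",d["color"])
# overlay predicted box and prongs outlines
im=d["color"].copy()
st=BOX-Ro.from_euler('z',YAW).as_matrix()@[-.0318,0,.0918]
for pts,c in((block(-.045,.045,-.065,.065,0,.036),(0,255,0)),(block(-.02,.045,-.059,-.035,0,0),(255,0,255)),(block(-.02,.045,.035,.059,0,0),(255,0,255))):
    q=proj(d,pts@Rbox(YAW).T+BOX)
    cv2.polylines(im,[cv2.convexHull(q.astype(np.float32)).astype(int)],True,c,1)
q=proj(d,block(-.055,.055,-.065,.065,0,0)@Ro.from_euler('z',YAW).as_matrix().T+st)
cv2.polylines(im,[cv2.convexHull(q.astype(np.float32)).astype(int)],True,(0,255,255),1)
cv2.imwrite("pics/w1o.png",im)
E
```

```text
[ 0.469  -0.0127 -0.8189  0.1334 -0.5054  2.1556] [0.5334 0.1726 0.2001] [ 0.0013 -0.0025 -0.0005  0.001   0.0026 -0.0024]
```

View pics/w1o.png

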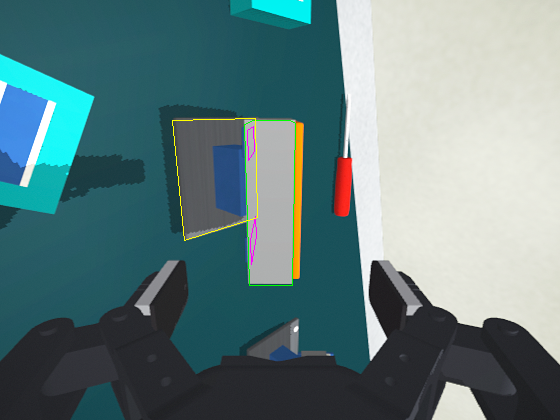

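The overlay matches: the box outline is within about 1–2 px, with the near face at x 247–295, y 120–285. The open fingers straddle it, so I advance most of the way along the tool's z.

{"name": "send_rows", "arguments": {
  "increments": [
    [[0.0004, -0.0008, 0.012, 0.0003, 0.0009, -0.0008, 1], [0.0004, -0.0008, 0.012, 0.0003, 0.0009, -0.0008, 1], [0.0004, -0.0008, 0.012, 0.0003, 0.0009, -0.0008, 1], [0, 0, 0.012, 0, 0, 0, 1], [0, 0, 0.012, 0, 0, 0, 1], [0, 0, 0.012, 0, 0, 0, 1], [0, 0, 0.012, 0, 0, 0, 1], [0, 0, 0.012, 0, 0, 0, 1], [0, 0, 0, 0, 0, 0, 1], [0, 0, 0, 0, 0, 0, 1]]
  ]
}}

```text
time: 4.45
position: [0.5973, 0.1559, 0.1308]
ee_rot: [0.306, 0.738, 0.556, 0.231]
contact_force: [-0.6, 1.2, 0.1]
finger_gap: 0.0852
gripper_force: 0.0
```

```bash
python3 - <<'E'
from plan import *
A=now(); print(bot.observe()["joint_positions"],delta(A,tool(.018)))
E
```

```text
[ 0.3676  0.184  -0.844  -0.1315 -0.4405  2.0621] [-0.0004 -0.0002  0.0518  0.0007 -0.0011 -0.0002]
```

{"name": "send_rows", "arguments": {
  "increments": [
    [[0, 0, 0.012, 0, 0, 0, 1], [0, 0, 0.012, 0, 0, 0, 1], [0, 0, 0.012, 0, 0, 0, 1], [0, 0, 0.01, 0, 0, 0, 1], [0, 0, 0.006, 0, 0, 0, 1], [0, 0, 0, 0, 0, 0, 0.5], [0, 0, 0, 0, 0, 0, 0.12], [0, 0, 0, 0, 0, 0, 0.12], [0, 0, 0, 0, 0, 0, 0.12]]
  ]
}}

```text
time: 5.35
position: [0.6321, 0.1468, 0.0939]
ee_rot: [0.305, 0.738, 0.556, 0.231]
contact_force: [-4.1, 0.3, 2.7]
finger_gap: 0.0481
gripper_force: 0.0
```

```bash
python3 - <<'E'
from plan import *
from bench import cams
A=now(); print(bot.observe()["joint_positions"],delta(A,tool(.018)))
d=cams.get_image("wrist"); im=cv2.resize(d["color"],None,fx=1,fy=1)
s=cams.get_image("side")["color"][120:270,200:330]
cv2.imwrite("pics/w2.png",np.vstack([im[:, :],]) ); cv2.imwrite("pics/w2s.png",np.hstack([im,cv2.resize(s,(240,277))[:420] if 0 else cv2.copyMakeBorder(cv2.resize(s,(240,277)),0,143,0,0,cv2.BORDER_CONSTANT)]))
E
```

```text
[ 0.3218  0.2985 -0.8302 -0.2487 -0.4103  2.0217] [-0.0013  0.0005  0.0003  0.0004 -0.0024  0.0011]
```

View pics/w2s.png

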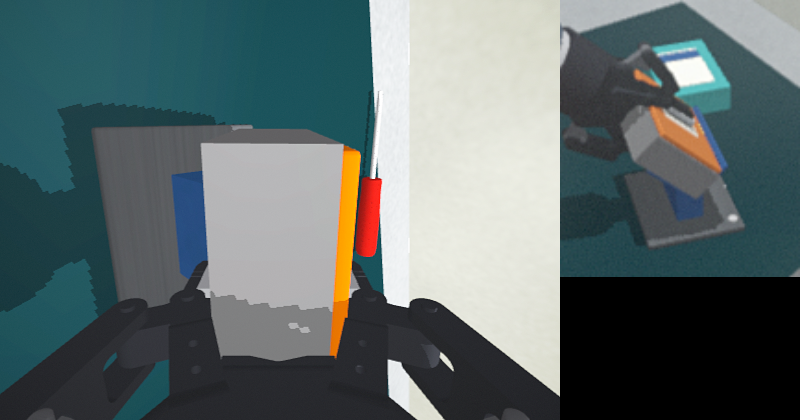

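The fingers straddle the box (grey face x 203–345, lid edge x 345–360), with roughly even gaps to both sides. I check whether the 5 N force persists, then close.

```bash
python3 - <<'E'
from plan import *
from bench import cams
cams.get_image("top")
o=bot.observe(); print(o["contact_force"],o["torque"],o["finger_gap"],now()[:3,:3].T@o["contact_force"])
E
```

```text
[-5.6238  0.6005  2.8878] [ 0.2515  0.7474 -0.0919] 0.047991695399097915 [-0.9635 -1.8941 -5.9842]
```

Steady 6 N back along the tool, torque pointing to the underside finger: its tip probably rests on the V's solid part. I back off 10 mm.

{"name": "send_rows", "arguments": {
  "increments": [
    [[0, 0, -0.005, 0, 0, 0, 0.12], [0, 0, -0.005, 0, 0, 0, 0.12], [0, 0, 0, 0, 0, 0, 0.12]]
  ]
}}

```text
time: 5.8
position: [0.626, 0.1489, 0.102]
ee_rot: [0.306, 0.737, 0.556, 0.232]
contact_force: [-0.5, 0.4, 0.6]
finger_gap: 0.0479
gripper_force: 0.0
```

```bash
python3 - <<'E'
from plan import *
A=now(); o=bot.observe(); print(delta(A,tool(.01)),A[:3,:3].T@o["contact_force"],A[:3,:3].T@o["torque"])
E
```

```text
[-0.0016 -0.0007  0.0026  0.0022 -0.0029  0.0003] [ 0.2775 -0.0208 -0.8688] [0.5767 0.0272 0.0615]
```

{"name": "send_rows", "arguments": {
  "increments": [
    [[0, 0, 0, 0, 0, 0, 0.05], [0, 0, 0, 0, 0, 0, 0], [0, 0, 0, 0, 0, 0, -0.1], [0, 0, 0, 0, 0, 0, -1], [0, 0, 0, 0, 0, 0, -1], [0, 0, 0, 0, 0, 0, -1]]
  ],
  "squeeze": 60
}}

```text
time: 6.4
position: [0.6253, 0.1487, 0.1008]
ee_rot: [0.305, 0.738, 0.556, 0.231]
contact_force: [-5.2, 1.4, 3.9]
finger_gap: 0.0413
gripper_force: 53.7
```

```bash
python3 - <<'E'
from plan import *
A=now(); np.save("grasp.npy",A); o=bot.observe(); print(o["joint_positions"],delta(A,tool(.01)),A[:3,:3].T@o["contact_force"],A[:3,:3].T@o["torque"])
E
```

```text
[ 0.3305  0.2767 -0.8343 -0.2281 -0.416   2.0292] [-0.0012  0.0006  0.0022  0.0005 -0.0022  0.0008] [-0.1228 -1.0651 -6.5173] [ 0.7195 -0.0442  0.2196]
```

{"name": "send_rows", "arguments": {
  "increments": [
    [[0, 0, -0.003, 0, 0, 0, -1], [0, 0.001, -0.006, 0, 0, 0, -1], [0, 0.001, -0.01, 0, 0, 0, -1], [0, 0.001, -0.01, 0, 0, 0, -1], [0, 0.001, -0.014, 0, 0, 0, -1], [0, 0.001, -0.014, 0, 0, 0, -1], [0, 0, -0.014, 0, 0, 0, -1], [0, 0, -0.014, 0, 0, 0, -1], [0, 0, -0.014, 0, 0, 0, -1], [0, 0, -0.011, 0, 0, 0, -1]]
  ]
}}

```text
time: 7.4
position: [0.5529, 0.1692, 0.183]
ee_rot: [0.305, 0.737, 0.556, 0.231]
contact_force: [0.4, 0.5, -2.6]
finger_gap: 0.0414
gripper_force: 55.2
```

```bash
python3 - <<'E'
from plan import *
from bench import cams
d=cams.get_image("wrist"); s=cams.get_image("side")["color"][120:270,170:330]
np.savez("pics/w3.npz",**d)
cv2.imwrite("pics/w3.png",np.hstack([cv2.resize(d["color"],(480,360)),cv2.resize(s,(320,300))[:360] if 0 else cv2.copyMakeBorder(cv2.resize(s,(320,300)),0,60,0,0,cv2.BORDER_CONSTANT)]))
A=now(); o=bot.observe(); print(o["joint_positions"],delta(A,np.load("grasp.npy")),o["finger_gap"],A[:3,:3].T@o["contact_force"],A[:3,:3].T@o["torque"])
E
```

```text
[ 0.4368  0.0369 -0.8268  0.0573 -0.481   2.1206] [-0.0006 -0.0058  0.1114  0.0013 -0.0018  0.0002] 0.041080618848404325 [ 0.4365 -2.6941  1.7875] [ 1.1116 -0.0193  0.0196]
```

View pics/w3.png

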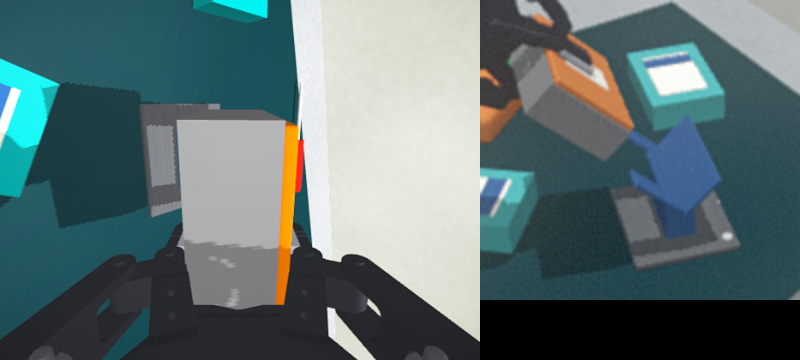

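The box came out clean, with lid and box together and the stand bare. Now the half turn about tool z, by −π so joint 6 goes from 2.12 to about −1.02.

{"name": "send_rows", "arguments": {
  "increments": [
    [[0, 0, 0, 0, 0, -0.05, -1], [0, 0, 0, 0, 0, -0.1, -1], [0, 0, 0, 0, 0, -0.125, -1], [0, 0, 0, 0, 0, -0.125, -1], [0, 0, 0, 0, 0, -0.125, -1], [0, 0, 0, 0, 0, -0.125, -1], [0, 0, 0, 0, 0, -0.125, -1], [0, 0, 0, 0, 0, -0.125, -1], [0, 0, 0, 0, 0, -0.125, -1], [0, 0, 0, 0, 0, -0.125, -1]]
  ]
}}

```text
time: 8.5
position: [0.5539, 0.1688, 0.1817]
ee_rot: [0.382, 0.314, 0.869, 0.027]
contact_force: [-0.2, 0.2, -4.3]
finger_gap: 0.0411
gripper_force: 55.1
```

{"name": "send_rows", "arguments": {
  "increments": [
    [[0, 0, 0, 0, 0, -0.125, -1], [0, 0, 0, 0, 0, -0.125, -1], [0, 0, 0, 0, 0, -0.125, -1], [0, 0, 0, 0, 0, -0.125, -1], [0, 0, 0, 0, 0, -0.125, -1], [0, 0, 0, 0, 0, -0.125, -1], [0, 0, 0, 0, 0, -0.125, -1], [0, 0, 0, 0, 0, -0.125, -1], [0, 0, 0, 0, 0, -0.125, -1], [0, 0, 0, 0, 0, -0.125, -1]]
  ]
}}

```text
time: 9.5
position: [0.5538, 0.1688, 0.1817]
ee_rot: [0.325, -0.253, 0.888, -0.202]
contact_force: [-1.0, -0.1, -3.9]
finger_gap: 0.041
gripper_force: 55.5
```

{"name": "send_rows", "arguments": {
  "increments": [
    [[0, 0, 0, 0, 0, -0.125, -1], [0, 0, 0, 0, 0, -0.125, -1], [0, 0, 0, 0, 0, -0.125, -1], [0, 0, 0, 0, 0, -0.125, -1], [0, 0, 0, 0, 0, -0.1, -1], [0, 0, 0, 0, 0, -0.08, -1], [0, 0, 0, 0, 0, -0.04, -1], [0, 0, 0, 0, 0, -0.02, -1], [0, 0, 0, 0, 0, 0, -1], [0, 0, 0, 0, 0, 0, -1]]
  ]
}}

```text
time: 10.5
position: [0.5541, 0.1689, 0.182]
ee_rot: [0.231, -0.555, 0.738, -0.305]
contact_force: [0.5, 0.6, -3.9]
finger_gap: 0.0411
gripper_force: 55.5
```

```bash
python3 - <<'E'
from plan import *
from bench import cams
A=now(); o=bot.observe()
G=np.load("grasp.npy")@np.diag([-1,-1,1.,1]); np.save("place.npy",G)
print(o["joint_positions"],delta(A,G),o["finger_gap"],A[:3,:3].T@o["contact_force"],A[:3,:3].T@o["torque"])
s=cams.get_image("side"); w=cams.get_image("wrist"); t=cams.get_image("top")
for n,d in(("side",s),("wrist",w),("top",t)): np.savez(f"pics/{n}4.npz",**d)
cv2.imwrite("pics/w4.png",np.hstack([cv2.resize(w["color"],(480,360)),cv2.copyMakeBorder(cv2.resize(s["color"][120:270,170:330],(320,300)),0,60,0,0,cv2.BORDER_CONSTANT)]))
# stand: project fitted stand parts with all cams, overlay top
im=t["color"].copy(); st=BOX-Ro.from_euler('z',YAW).as_matrix()@[-.0318,0,.0918]; root=st+[0,0,.06]
R=Rbox(YAW)
for d,im,n in((t,t["color"].copy(),"top"),(s,s["color"].copy(),"side")):
    im=cv2.resize(im,None,fx=4,fy=4,interpolation=cv2.INTER_CUBIC)
    P=[block(-.065,0,y0,y1,0,0)@R.T+root for y0,y1 in((-.059,-.035),(.035,.059))]+[block(0,0,-.059,.059,0,.048)@R.T+root, block(-.055,.055,-.065,.065,0,0)@Ro.from_euler('z',YAW).as_matrix().T+st]
    for p in P: cv2.polylines(im,[(cv2.convexHull(proj(d,p).astype(np.float32))*4+1.5).astype(int)],True,(0,255,255),1)
    c=(proj(d,root[None])[0]*4).astype(int); cv2.imwrite(f"pics/ov_{n}.png",im[c[1]-200:c[1]+200,c[0]-200:c[0]+200])
cv2.imwrite("pics/ov.png",np.hstack([cv2.imread("pics/ov_top.png"),cv2.imread("pics/ov_side.png")]))
E
```

```text
[ 0.4352  0.0406 -0.8268  0.0554 -0.4811 -1.019 ] [-0.0001  0.0051  0.1098  0.     -0.0002 -0.0021] 0.041058922165841324 [-0.7056  2.5612  2.9315] [-1.0586  0.0028 -0.0235]
```

View pics/w4.png

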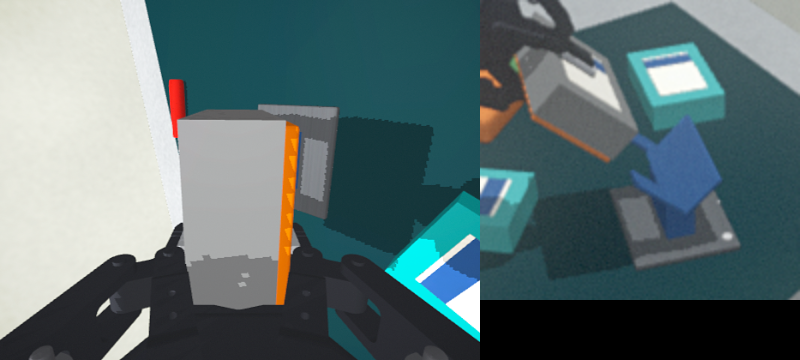

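View pics/ov.png

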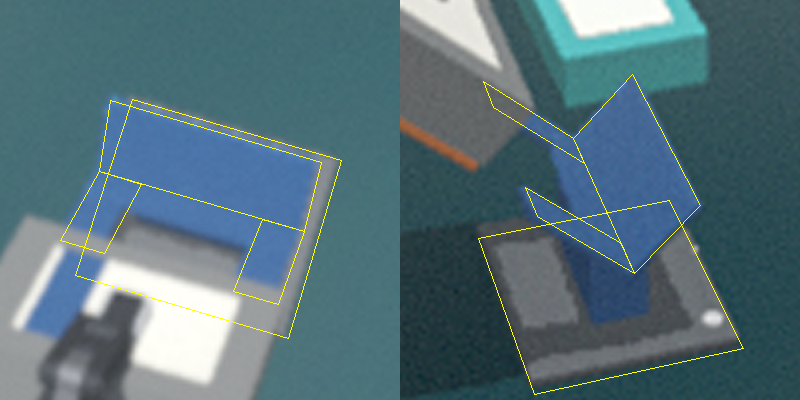

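The box is turned, lid below and label out, and its position in the hand is unchanged. The yellow stand overlay agrees to about 1 mm. Next I compute the place pose, mirroring the small grip offsets.

```bash
python3 - <<'E'
from plan import *
A=np.load("grasp.npy"); D=np.linalg.inv(A)@tool(0); D[1,3]=0   # box mid point in hand (tool axes)
P=tool(0,flip=True)@np.linalg.inv(np.diag([-1,-1,1.,1])@tool(0,flip=True) if 0 else D)
# after the turn the tool is A*Rz(pi); box mid in hand same D, box y/z flipped
np.save("place.npy",P); print("D",D[:3,3]); C=now()
print(delta(C,P), delta(np.load("grasp.npy")@np.diag([-1,-1,1.,1]),P))
E
```

```text
D [-0.0012  0.     -0.0078]
[ 0.0024  0.0047  0.1098 -0.0012  0.0044 -0.002 ] [ 0.0024 -0.0006 -0.     -0.001   0.0045 -0.    ]
```

{"name": "send_rows", "arguments": {
  "increments": [
    [[0.0006, 0.0005, 0.006, -0.0003, 0.0011, -0.0005, -1], [0.0006, 0.0005, 0.012, -0.0003, 0.0011, -0.0005, -1], [0.0006, 0.0005, 0.014, -0.0003, 0.0011, -0.0005, -1], [0.0006, 0.0005, 0.014, -0.0003, 0.0011, -0.0005, -1], [0, 0.0005, 0.014, 0, 0, 0, -1], [0, 0.0005, 0.012, 0, 0, 0, -1], [0, 0, 0.012, 0, 0, 0, -1], [0, 0, 0.01, 0, 0, 0, -1], [0, 0, 0.006, 0, 0, 0, -1], [0, 0, 0, 0, 0, 0, -1]]
  ]
}}

```text
time: 11.65
position: [0.6196, 0.1472, 0.1085]
ee_rot: [0.228, -0.556, 0.738, -0.306]
contact_force: [0.4, 0.4, -3.6]
finger_gap: 0.0413
gripper_force: 55.6
```

```bash
cat > chk.py <<'E'
from plan import *
C=now(); o=bot.observe(); print(o["time"],delta(C,np.load("place.npy")),o["finger_gap"],"F",C[:3,:3].T@o["contact_force"],"M",C[:3,:3].T@o["torque"])
E
python3 chk.py
```

```text
11.65 [-0.0007  0.0013  0.0091  0.0007 -0.0008  0.0003] 0.041339629459681684 F [-0.4715  2.3254  2.7323] M [-1.0838 -0.003   0.0294]
```

{"name": "send_rows", "arguments": {
  "increments": [
    [[-0.0003, 0, 0.003, 0, 0, 0, -1], [-0.0003, 0, 0.003, 0, 0, 0, -1], [0, 0, 0.001, 0, 0, 0, -1], [0, 0, 0, 0, 0, 0, -1], [0, 0, 0, 0, 0, 0, -1]]
  ]
}}

```text
time: 12.15
position: [0.6243, 0.1468, 0.1045]
ee_rot: [0.229, -0.556, 0.738, -0.306]
contact_force: [0.1, -0.4, -4.0]
finger_gap: 0.0414
gripper_force: 55.6
```

```bash
python3 chk.py
```

```text
12.15 [ 0.0003  0.0017  0.0029 -0.0002  0.0001  0.0004] 0.0413980447799617 F [0.3508 2.6806 2.9312] M [-1.0929 -0.0654  0.0389]
```

No contact yet; 3 mm along z and 1.7 mm to the prongs remain.

{"name": "send_rows", "arguments": {
  "increments": [
    [[0, 0.0004, 0.001, 0, 0, 0, -1], [0, 0.0004, 0.001, 0, 0, 0, -1], [0, 0.0004, 0.0005, 0, 0, 0, -1], [0, 0, 0, 0, 0, 0, -1], [0, 0, 0, 0, 0, 0, -1]]
  ]
}}

```text
time: 12.65
position: [0.6254, 0.1467, 0.1023]
ee_rot: [0.229, -0.556, 0.738, -0.307]
contact_force: [-3.7, 1.3, 1.3]
finger_gap: 0.0414
gripper_force: 56.4
```

```bash
python3 chk.py
```

```text
12.65 [ 0.0004  0.0009  0.0006 -0.001   0.0003  0.0003] 0.04135027253195845 F [-0.1706  1.84   -3.6915] M [-1.04    0.2855  0.0813]
```

Now the box touches the wall (about 6.5 N change along z). I ease toward the prongs.

{"name": "send_rows", "arguments": {
  "increments": [
    [[0, 0.0005, 0, 0, 0, 0, -1], [0, 0.0005, 0, 0, 0, 0, -1], [0, 0.0003, 0, 0, 0, 0, -1], [0, 0, 0, 0, 0, 0, -1], [0, 0, 0, 0, 0, 0, -1]]
  ]
}}

```text
time: 13.15
position: [0.6254, 0.1467, 0.1021]
ee_rot: [0.23, -0.555, 0.738, -0.307]
contact_force: [-4.2, 1.8, 6.0]
finger_gap: 0.0413
gripper_force: 56.6
```

```bash
python3 chk.py
```

```text
13.15 [ 0.0005  0.0008  0.0005 -0.0027 -0.     -0.0005] 0.041286627684885675 F [-0.569  -1.0827 -7.4794] M [-0.3787  0.5554 -0.1717]
```

Both faces bear (prong side about 4 N, wall about 10 N). I ease the grip, then open slowly.

{"name": "send_rows", "arguments": {
  "increments": [
    [[0, 0, 0, 0, 0, 0, -1], [0, 0, 0, 0, 0, 0, -1], [0, 0, 0, 0, 0, 0, -1]]
  ],
  "squeeze": 20
}}

```text
time: 13.45
position: [0.6254, 0.1468, 0.1021]
ee_rot: [0.23, -0.555, 0.738, -0.307]
contact_force: [-3.8, 1.0, 5.1]
finger_gap: 0.0413
gripper_force: 56.6
```

{"name": "send_rows", "arguments": {
  "increments": [
    [[0, 0, 0, 0, 0, 0, -0.02], [0, 0, 0, 0, 0, 0, 0], [0, 0, 0, 0, 0, 0, 0.02], [0, 0, 0, 0, 0, 0, 0.04], [0, 0, 0, 0, 0, 0, 0.06], [0, 0, 0, 0, 0, 0, 0.09], [0, 0, 0, 0, 0, 0, 0.12], [0, 0, 0, 0, 0, 0, 0.15]]
  ]
}}

```text
time: 14.25
position: [0.6243, 0.1468, 0.1008]
ee_rot: [0.229, -0.556, 0.738, -0.306]
contact_force: [0.6, -1.2, 0.6]
finger_gap: 0.0493
gripper_force: 0.0
```

```bash
python3 chk.py; python3 - <<'E'
from plan import *
from bench import cams
s=cams.get_image("side"); w=cams.get_image("wrist")
cv2.imwrite("pics/w5.png",np.hstack([cv2.resize(w["color"],(480,360)),cv2.copyMakeBorder(cv2.resize(s["color"][120:270,170:330],(320,300)),0,60,0,0,cv2.BORDER_CONSTANT)]))
E
```

```text
14.25 [ 0.0002 -0.0008  0.0003 -0.0001  0.      0.0003] 0.0493480734431375 F [ 0.9772 -1.0452  0.2488] M [-0.5879 -0.0243 -0.0285]
```

View pics/w5.png

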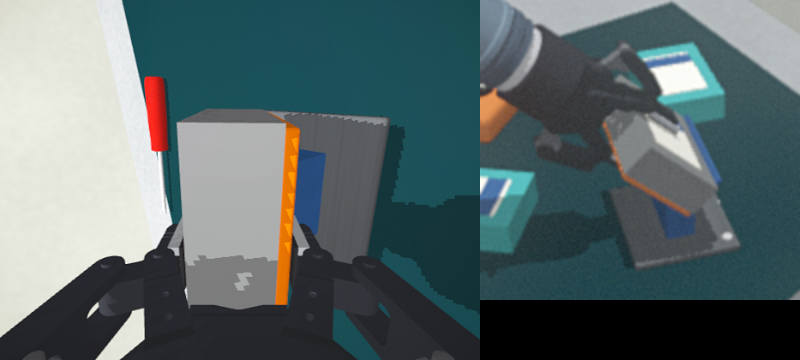

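The box rests in the stand, label out, lid on the prongs, and the fingers are free on both sides. I retreat.

{"name": "send_rows", "arguments": {
  "increments": [
    [[0, 0, 0, 0, 0, 0, 0.3], [0, 0, -0.004, 0, 0, 0, 0.4], [0, 0, -0.008, 0, 0, 0, 0.4], [0, 0, -0.012, 0, 0, 0, 0.4], [0, 0, -0.016, 0, 0, 0, 0.4], [0, 0, -0.016, 0, 0, 0, 0.4], [0, 0, -0.02, 0, 0, 0, 0.4], [0, 0, -0.02, 0, 0, 0, 0.4], [0, 0, -0.02, 0, 0, 0, 0.4], [0, 0, -0.02, 0, 0, 0, 0.4]]
  ]
}}

```text
time: 15.35
position: [0.5308, 0.1739, 0.1983]
ee_rot: [0.229, -0.556, 0.738, -0.306]
contact_force: [0.2, 0.4, 0.8]
finger_gap: 0.06
gripper_force: 0.0
```

```bash
python3 - <<'E'
from plan import *
from bench import cams
out=[]
st=BOX-Ro.from_euler('z',YAW).as_matrix()@[-.0318,0,.0918]
RY=Ro.from_euler('z',YAW).as_matrix(); Rf=Rbox(YAW)@np.diag([1,-1,-1.]); o=st+RY@[-.002,0,.1215]
for n,cr in(("wrist",None),("side",(120,280,190,330)),("top",(160,260,180,300))):
    d=cams.get_image(n); np.savez(f"pics/{n}6.npz",**d); k=1 if n=="wrist" else 3; im=cv2.resize(d["color"],None,fx=k,fy=k,interpolation=cv2.INTER_CUBIC)
    for p,c in((block(-.045,.045,-.065,.065,0,.036),(0,255,0)),(block(-.043,.043,-.063,.063,.036,.042),(255,0,255))):
        cv2.polylines(im,[(cv2.convexHull(proj(d,p@Rf.T+o).astype(np.float32))*k+(k-1)/2).astype(int)],True,c,1)
    if cr: im=im[cr[0]*k:cr[1]*k,cr[2]*k:cr[3]*k]
    out.append(im)
a=cv2.resize(out[0][60:360],(400,214)); b=cv2.resize(out[2],(400,333)); l=np.vstack([a,b]); r=cv2.resize(out[1],(400,int(out[1].shape[0]*400/out[1].shape[1])))
r=cv2.copyMakeBorder(r,0,max(0,547-r.shape[0]),0,0,cv2.BORDER_CONSTANT)[:547]
cv2.imwrite("pics/f6.png",np.hstack([l,r])); print(bot.observe()["contact_force"])
E
```

```text
[ 0.797  -0.4021  0.3982]
```

View pics/f6.png

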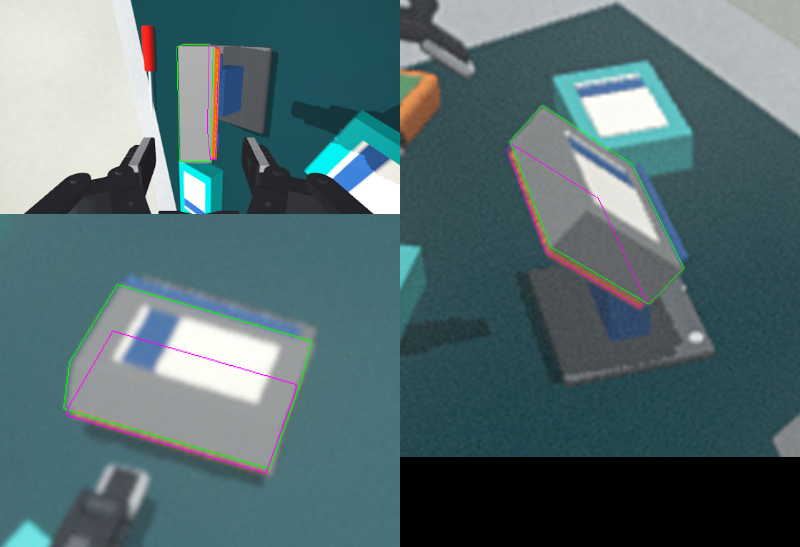

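The predicted seated outline matches the box in all three views within about 1 mm: label out, lid closed underneath, and the robot clear.

```bash
python3 -c "
from bench import finish_job
print(finish_job())"
```

```text
the job is handed in; nothing more can be done
None
```

The orange-lidded box is turned over and back in its blue stand, lid shut underneath and label facing out; all three cameras showed it seated and centred to about 1 mm, and the job is handed in, about 15 s used.

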